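# Pack the lunch box and shut its catch-held sliding lid

## Task

Pack the lunch box: lay the fish tin flat on its floor, set the orange snack tray level on the corner posts above it, then bring the sliding lid from its held-open position fully shut, down flat in its closing catch. The lid is held open by a hidden stop in its rails: pull it until you feel the stop, lift it there over the bump and only then slide it on. Leave the egg timer, honey jar and mug where they stand.

Things in the scene. Friction and masses are not known exactly. Their poses are not given: they have to be found in the camera images.
- lunch_box: Open-topped blue lunch box with white side rails, fixed to the worktop. Origin: centre of its underside, on the worktop; z up; +x is the way the lid slides open (to the robot's right and a little away). Inside 118 (x) by 136 (y) mm, walls 4 mm, rim 68 mm above the worktop; 170 mm wide in y over the rails. Contents must stay below 70 mm, the lid's underside.
- box_floor (a point): Centre of the box's inner floor, 5 mm above the worktop. The tin lies here, long side along box x (118 mm of room). Four blue posts in the inner corners, 16 (x) by 14 (y) mm, tops 36 mm above the worktop, carry the tray.
- tin: Flat yellow fish tin, 63 (own x) by 105 (own y) by 25 mm tall, about 0.15 kg; origin at the centre of its underside, own z up. Lies flat on the worktop at the left; wall cabinets hang 0.3 m (left) and 0.47 m (ahead) above the worktop beyond the work. Grip it across its width (60 mm at the flanks).
- tray: Orange snack tray with two biscuits fixed in it, 110 (own x) by 126 (own y) mm, 0.12 kg; rim 12 mm high. Origin at the centre of its underside, own z up. Fits either way round, own x along box x, with 4 mm play each side in x and 5 mm in y; seated, its underside is 36 mm above the worktop. Starts on the white hob cover at the right, 6 mm above the worktop.
- tray_tab (a point): Centre of the tray's upright grip tab, 16 mm above the tray's underside: 44 (own x) by 12 (own y) mm, rising from the 4 mm plate to 28 mm above the underside. Grip it across the 12 mm.
- lid_handle (a point): Centre of the black grip bar on the middle of the white lid: 14 mm thick (box x), 50 mm long (box y), 26 mm tall. With the lid down the lid's top face is 76 mm and the bar's top 102 mm above the worktop. The lid is 136 by 168 by 6 mm, slides and rises but cannot tilt or turn. Its two feet run in covered slots in the rails.
- lid (a joint): How far the lid is open, m, along box +x: 0 shut, 0.136 fully open; starts at 0.131 to 0.136, the mouth free. Slides with about 1.5 N. A hidden bump blocks it somewhere between 0.055 and 0.095, differently each time, unseen. A roof in the slots stops the lid rising over 1.5 mm except in the last 9 mm before that bump and everywhere beyond it.
- lid_lift (a joint): How far the lid is lifted, m: 0 down (its own 0.35 kg lets it fall back), at most 0.014. Lifts over 0.008 clear the bumps, which are 8 mm high and 8 mm long. A second, closing bump blocks a lowered lid at 0.020 open and, once the lid is let down at 0 to 0.006, keeps it shut: carry the lid over it lifted, then let it down.
- egg_timer: White and green egg timer, 66 mm across, 56 mm tall, origin under its centre, on the worktop at the left near the tin; a bystander.
- honey_jar: Honey jar with red lid, 61 mm across, 90 mm tall, origin under its centre; a bystander.
- mug: Mug with a pink band, 80 mm across, 101 mm tall, origin on its underside; a bystander.
Things that resemble listed ones, but are neither listed nor needed, are in the scene too. Leave any purple or turquoise look-alike of the tin alone.

How it is judged:
On the way, in this order (a step that is already met when the one before it is completed fails the run):
1. the tin lies flat on the floor of the box, released (x of tin in the frame of lunch_box between -0.035 and 0.035 m and y of tin in the frame of lunch_box between -0.035 and 0.035 m and z of tin in the frame of lunch_box below 0.01 m and angle between tin's own z axis and vertical below 0.1 rad and contact force between the fingers and tin below 0.1 N), for 0.2 s.
2. the tray sits level on the four posts above the tin, released (x of tin in the frame of lunch_box between -0.035 and 0.035 m and y of tin in the frame of lunch_box between -0.035 and 0.035 m and z of tin in the frame of lunch_box below 0.01 m and angle between tin's own z axis and vertical below 0.1 rad and x of tray in the frame of lunch_box between -0.008 and 0.008 m and y of tray in the frame of lunch_box between -0.008 and 0.008 m and z of tray in the frame of lunch_box between 0.032 and 0.04 m and angle between tray's own z axis and vertical below 0.06 rad and contact force between the fingers and tray below 0.1 N), for 0.2 s.
At the end, for the whole second after the job is handed in: Tin flat on the box floor (within 35 mm of its centre in x and y); tray level on the posts over it (underside at 32 to 40 mm, within 8 mm of centre, tilt under 0.06 rad); lid slid to under 8 mm and lifted under 3 mm, in its catch; tin and tray at rest (x of tin in the frame of lunch_box between -0.035 and 0.035 m and y of tin in the frame of lunch_box between -0.035 and 0.035 m and z of tin in the frame of lunch_box below 0.01 m and angle between tin's own z axis and vertical below 0.1 rad and x of tray in the frame of lunch_box between -0.008 and 0.008 m and y of tray in the frame of lunch_box between -0.008 and 0.008 m and z of tray in the frame of lunch_box between 0.032 and 0.04 m and angle between tray's own z axis and vertical below 0.06 rad and value of joint lid below 0.008 m and value of joint lid_lift below 0.003 m and linear speed of each of tin, tray below 0.02 m/s); the robot touches nothing.
It fails at once if the egg timer is moved more than 30 mm (distance of egg_timer from where it was at the start of the episode above 0.03 m).
It fails at once if the honey jar is moved more than 30 mm (distance of honey_jar from where it was at the start of the episode above 0.03 m).
It fails at once if the mug is moved more than 30 mm (distance of mug from where it was at the start of the episode above 0.03 m).
It also fails if it takes over 72 s, if anything falls off the work surface, if the arm or the gripper's body presses on something with over 40 N, if the wrist force passes 120 N, or if a joint passes its speed limit or range.

## Robot

A 6-joint arm with a two-finger parallel gripper is mounted at the origin on a cart in front of the work surface, level with it; the furniture and walls round the work are solid. World frame = base frame: x ahead of the robot, y to its left, z up, the work surface at z = 0. Lengths are in m, angles in rad, forces in N, time in s.
With the tool pointing down it reaches from about 0.275 to 0.975 m from the base axis. Payload 8.4 kg.
Tool frame: the origin (TCP) lies at the very end of the fingers, on their centre line; the grasp point (between the pads) lies 19 mm behind it; z points along the fingers, y is the line along which they close (so a half turn about z gives the same grasp; the last joint's range is limited). The gripper opens to 92 mm and grips with 3 to 60 N. Pads are 20 mm wide; open, the fingers measure 128 mm over their backs; the gripper's body (75 mm by 189 mm) begins 69 mm behind the grasp point.
Start: joints at [-1.192, 0.353, 1.633, -0, 1.155, -0.002], TCP at [0.232, -0.58, 0.215] pointing down, gripper open.
Joint ranges: [-2.63, 2.63], [-0.92, 2.1], [0.06, 2.66], [-1.3, 4.44], [0, 2.69], [-3.02, 3.02]. Speed limits (rad/s): [2.22, 2.22, 2.79, 3.14, 3.14, 3.14].

## Interface

Orientations are given as a unit quaternion [w, x, y, z].
In Python, from rig import manip, vision gives the robot as it stands. The module is installed in compiled form; this text tells all that it offers.
- The arm moves only by the shell command python3 -m pendant 'ROWS' [OPENING]. ROWS is JSON, one flat list of numbers, 6 for each row, row after row: the shift along the tool's x, y, z in m, then the turn, a rotation vector about the tool's x, y, z in degrees. A call has 1 to 12 rows; each row is the pose to reach, as a shift and turn from the pose commanded when the call began, along the tool's axes at that moment; what a row does not reach only later rows make up. A row lasts 1/8 s, in which the tool goes at most 62.5 mm and 10.7 degrees, less where a joint would pass 70% of its speed; a pose out of reach is approached as far as the arm can. A call with a gripper value outside its range is refused whole. OPENING is the closure, from 0 (fully open) to 1 (shut), set as the call begins (- or left out, the last holds). The fingers move at their own pace and stop on an object; the grip force is fixed at half the most. Time passes only in rows, so rows that repeat a pose let the fingers close. It gives the time, the measured TCP pose, the force, the opening and the grip force at its end, in the units of the state.
- manip.sense(): the state, without advancing time (a new reading comes with each control period).
- vision.read_camera(name): name is "scene" or "top"; returns the picture (420x560x3 uint8, red, green, blue); there is no depth.
- vision.calibration(name): a dict with "vfov" (degrees; the focal length in pixels is half the picture's height over the tangent of half this angle, whatever the lens; pixels are square), "cx", "cy" (the principal point, pixels), "dist" ([k1, k2, p1, p2, k3] as OpenCV has them; the pictures are not rectified), "T" (4x4, takes a point from camera to world coordinates). Camera axes: x right, y up, looking along -z (the intrinsics and any distortion apply to the point x, -y, -z); pixel columns grow to the right and rows downward; lengths in m; the calibration is good to about 2 mm. A picture is of the moment at which its call begins. calibration takes no time and is no camera call.
- manip.sign_off(): hands the job in; it is judged then, once.
Trained networks look in the newest picture that a camera, given by its name, has taken for a name from the list of things; names that differ only in an ending like _2 or _b are one class to them, and where a whole thing is asked for, a point or a joint stands for the part that bears it (a point fixed in the world has none). Each returns a list of dicts, best first, with "score" (0 to 1); they miss things now and then, are a little off and sometimes report something else, mostly with a low value. They report only what shows in the picture. A call takes as long as a camera call. They do not tell look-alikes from the thing itself.
- vision.find_in(name, camera): "extent" ([centre column, centre row, width, height] in pixels, round what is visible of it).
- vision.trace(name, camera): "pixels" (420x560 bool, what is visible of it) and "extent" ([centre column, centre row, width, height] in pixels, round what is visible of it).
- vision.landmark_of(name, camera): "uv" ([column, row] in pixels: a listed point, or the origin of a listed thing).
The state is a dict: "t": time; "joint_positions": joint angles; "qvel": joint speeds; "joint_efforts": joint torques, N m; "position": TCP position; "ee_rot": TCP orientation; "wrist_force": force on the tool from outside, world axes, zero at the start; "wrist_torque": the same for the moment, N m; "gripper_width": finger opening in m; "gripper_force": force on a finger pad.
Only numpy, scipy, OpenCV 4.12 (cv2) and the standard library are available. Lean on these libraries where they do the work, as an engineer would, in place of code of your own. Each camera call takes 0.05 s, during which the arm holds its last target. There are 200 camera calls.

## Working session

There is one attempt and no reset: what is moved stays moved. The work goes in short steps, Python scripts to look and compute and a shell command to move; the robot and the scene stay as the last step left them, time stands still between calls to the robot, and variables do not carry over. Pictures are saved under pics/ and viewed, at most 10 in all, crops included, and the job is handed in when it is done.

```bash
mkdir -p pics; cat > h.py <<'E'
import numpy as np, cv2
from rig import manip, vision
def cal(n):
    c=vision.calibration(n); f=210/np.tan(np.radians(c["vfov"])/2)
    return np.array([[f,0,c["cx"]],[0,f,c["cy"]],[0,0,1]]),np.array(c["dist"],float),np.array(c["T"])
def world(n,uv,z):
    K,d,T=cal(n); p=cv2.undistortPoints(np.array(uv,float).reshape(-1,1,2),K,d).reshape(-1,2)
    r=np.c_[p[:,0],-p[:,1],-np.ones(len(p))]@T[:3,:3].T; o=T[:3,3]
    return o+r*((z-o[2])/r[:,2])[:,None]
def pix(n,P):
    K,d,T=cal(n); q=(np.atleast_2d(P)-T[:3,3])@T[:3,:3]; q=q*[1,-1,-1]
    return cv2.projectPoints(q,np.zeros(3),np.zeros(3),K,d)[0].reshape(-1,2)
def snap(n,f):
    im=vision.read_camera(n); cv2.imwrite("pics/"+f,im[:,:,::-1]); return im
E
python3 - <<'E'
from h import *
np.set_printoptions(precision=4,suppress=True)
s=manip.sense(); print(s["position"],s["ee_rot"],s["t"])
for c in ("scene","top"):
    snap(c,c+"0.png"); print(c,cal(c)[2][:3])
    for n in ("lunch_box","tin","tray","tray_tab","lid_handle","box_floor","egg_timer","honey_jar","mug"):
        print(c,n,[(np.round(d["uv"],1).tolist(),round(d["score"],2)) for d in vision.landmark_of(n,c)[:4]])
E
```

```text
[ 0.2321 -0.5798  0.2139] [-0.0007  0.9819  0.1892 -0.0001] 0.0
scene [[ 0.8486  0.2523 -0.4649 -0.0985]
 [-0.5288  0.3827 -0.7576 -1.0551]
 [-0.0133  0.8888  0.4582  0.7482]]
scene lunch_box [([261.1, 266.1], 0.79)]
scene tin [([293.5, 302.8], 0.96), ([233.6, 231.0], 0.92), ([183.4, 201.7], 0.5)]
scene tray [([372.7, 332.7], 0.8)]
scene tray_tab [([369.3, 324.7], 0.89)]
scene lid_handle []
scene box_floor [([270.8, 263.8], 0.63)]
scene egg_timer [([265.3, 218.3], 0.68)]
scene honey_jar []
scene mug [([389.8, 272.0], 0.81)]
top [[-0.0166  0.9881 -0.1531  0.3519]
 [-0.9998 -0.0172 -0.0025  0.0003]
 [-0.0051  0.1531  0.9882  1.3271]]
top lunch_box [([300.3, 251.4], 0.74)]
top tin [([138.2, 268.5], 0.75), ([236.2, 249.2], 0.69), ([358.0, 258.1], 0.67)]
top tray [([178.2, 272.0], 0.66), ([423.0, 233.3], 0.62)]
top tray_tab [([419.6, 231.5], 0.78)]
top lid_handle [([341.6, 243.7], 0.9), ([302.0, 251.2], 0.33)]
top box_floor [([303.5, 252.2], 0.75)]
top egg_timer [([228.6, 208.0], 0.58), ([421.4, 234.1], 0.17)]
top honey_jar [([180.1, 270.6], 0.68)]
top mug [([363.9, 169.5], 0.95)]
```

View pics/top0.png

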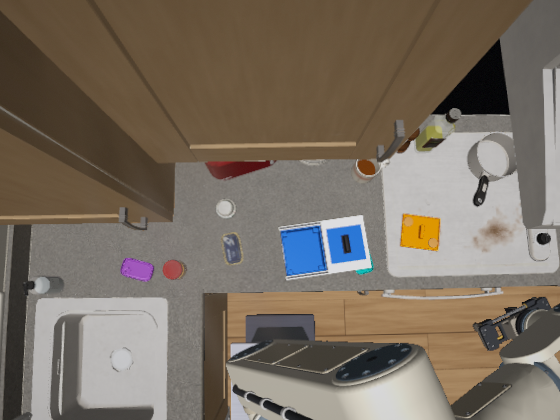

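View pics/scene0.png

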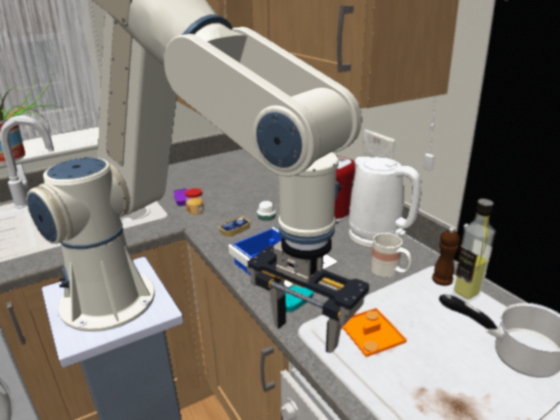

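The top view shows the yellow-rimmed tin at (232,249). The egg timer is at (225,208), the jar at (173,269), the purple decoy at (138,269) and a turquoise one at (363,268). The box mouth is at (303,250), the lid bar at (346,243) and the tray at (420,232). The scene view agrees.

```bash
python3 - <<'E'
from h import *
np.set_printoptions(precision=4,suppress=True)
im=vision.read_camera("top")
def rect(mask,z,what):
    ys,xs=np.nonzero(mask); P=world("top",np.c_[xs,ys],z)[:,:2]
    (c,wh,a)=cv2.minAreaRect((P*1000).astype(np.float32)); print(what,"c",np.array(c)/1000,"wh",np.array(wh),"ang of w side",a, len(xs))
for d in vision.trace("tin","top")[:4]: print(d["score"],d["extent"]); rect(d["pixels"],.02,"tin")
for d in vision.trace("tray","top")[:2]: print(d["score"],d["extent"]);rect(d["pixels"],.016,"tray")
hsv=cv2.cvtColor(im,cv2.COLOR_RGB2HSV)
m=(hsv[...,0]>4)&(hsv[...,0]<25)&(hsv[...,1]>200)&(hsv[...,2]>150); m[:, :395]=0;m[:,445:]=0;m[:205]=0;m[260:]=0
rect(m,.016,"tray col")
for d in vision.trace("lid_handle","top")[:2]: print(d["score"],d["extent"]);rect(d["pixels"],.076,"lid?")
for d in vision.trace("lunch_box","top")[:2]: print(d["score"],d["extent"]);rect(d["pixels"],.068,"box?")
print("tab lm",world("top",[419.6,231.5],.022),"handle",world("top",[[341.6,243.7],[346,243.5]],.095),"floor",world("top",[303.5,252.2],.005),"box",world("top",[300.3,251.4],0),"timer",world("top",[225,208],.056),"jar",world("top",[173,268],.09),"mug",world("top",[366,169],.1))
bar=(im.max(2)<60);bar[:225]=0;bar[262:]=0;bar[:,:335]=0;bar[:,358:]=0;rect(bar,.102,"bar")
b=cv2.resize(im[205:290,215:385],None,fx=4.7,fy=4.7,interpolation=cv2.INTER_CUBIC); cv2.imwrite("pics/crop.png",b[:,:,::-1])
E
```

```text
0.98 [137.1, 269.1, 29.7, 23.1]
tin c [0.389  0.4639] wh [105.7515  63.1333] ang of w side 78.29671478271484 565
0.93 [231.9, 247.1, 18.1, 34.1]
tin c [0.4546 0.1547] wh [108.423   68.4648] ang of w side 11.072311401367188 626
0.6 [364.6, 265.0, 16.6, 15.4]
tin c [ 0.3797 -0.28  ] wh [29.7574 66.7009] ang of w side 32.652137756347656 89
0.86 [421.6, 233.2, 37.1, 36.5]
tray c [ 0.4977 -0.4692] wh [128.8978 110.8044] ang of w side 82.64419555664062 1223
tray col c [ 0.4962 -0.4678] wh [122.9114 106.8006] ang of w side 81.74791717529297 1008
0.9 [345.4, 244.9, 51.2, 63.4]
lid? c [ 0.4578 -0.2077] wh [173.8557 140.9865] ang of w side 6.697758674621582 2440
0.61 [325.0, 248.2, 97.3, 66.3]
box? c [ 0.4511 -0.1441] wh [174.5317 272.2267] ang of w side 7.436760902404785 4646
tab lm [[ 0.4969 -0.4652  0.022 ]] handle [[ 0.4555 -0.1943  0.095 ]
 [ 0.4559 -0.2079  0.095 ]] floor [[ 0.4373 -0.0819  0.005 ]] box [[ 0.4405 -0.0718  0.    ]] timer [[0.5803 0.1701 0.056 ]] jar [[0.3896 0.3257 0.09  ]] mug [[ 0.6899 -0.2807  0.1   ]]
bar c [ 0.4543 -0.2066] wh [50.9961 18.2599] ang of w side 7.062834739685059 102
```

View pics/crop.png

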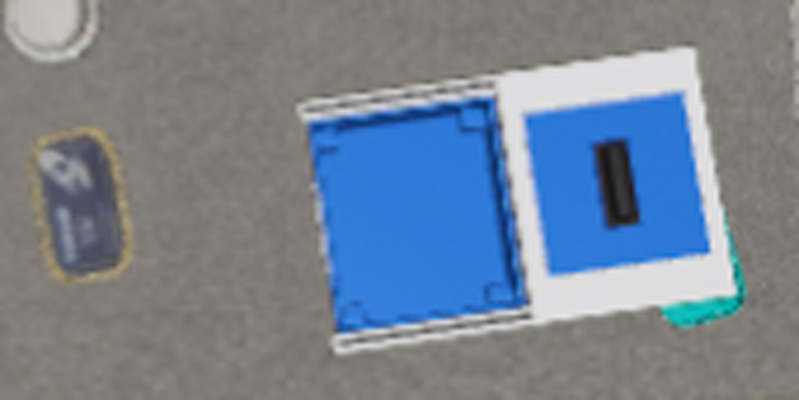

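```bash
cat >> h.py <<'E'
def go(x,y,z,yaw):
    "tool-frame shift and turn to TCP x,y,z with closing line at yaw deg (mod 180), tool down"
    from scipy.spatial.transform import Rotation as R
    s=manip.sense(); q=s["ee_rot"]; r=R.from_quat([q[1],q[2],q[3],q[0]])
    best=None
    for k in (0,180):
        a=np.radians(yaw+k); Y=np.array([np.cos(a),np.sin(a),0]); Z=np.array([0,0,-1.]); t=R.from_matrix(np.c_[np.cross(Y,Z),Y,Z])
        v=(r.inv()*t).as_rotvec(degrees=True)
        j6=None
        print("go",np.round(r.inv().apply(np.array([x,y,z])-s["position"]),4).tolist(),np.round(v,1).tolist())
    print("q6",round(np.degrees(s["joint_positions"][5]),1),"pos",np.round(s["position"],4),"F",np.round(s["wrist_force"],1),"t",s["t"])
E
python3 - <<'E'
from h import *
np.set_printoptions(precision=4,suppress=True)
f=lambda p,z: world("top",np.array(p)/4.7+[215,205]-.4,z)[:,:2]
P=f([[340,150],[460,130],[487,283],[368,305]],.036); print(P,P.mean(0),np.linalg.norm(P-np.roll(P,-1,0),axis=1))
print("rails left ends .068", f([[300,108],[337,352]],.068))
bx=np.array([np.cos(np.radians(-83)),np.sin(np.radians(-83))]); by=np.array([-bx[1],bx[0]])
for C in ([.4393,-.075],[.4427,-.0756],P.mean(0)):
    C=np.array(C); q=[np.r_[C+a*bx+b*by,z] for a,b,z in ((-43,54,36),(43,54,36),(43,-54,36),(-43,-54,36),(-59,68,68),(-59,-68,68))for a,b,z in [(a/1e3,b/1e3,z/1e3)]]
    print(((pix("top",q)+.4-[215,205])*4.7).round(0).tolist())
print("cab",world("top",[172,220],.3))
go(.4546,.1547,.2,-79)
go(.4546,.1547,.005,-79)
E
```

```text
[[ 0.4869 -0.0279]
 [ 0.4992 -0.1107]
 [ 0.3942 -0.126 ]
 [ 0.3808 -0.0447]] [ 0.4403 -0.0773] [0.0838 0.1062 0.0824 0.1074]
rails left ends .068 [[ 0.5123 -0.0008]
 [ 0.3496 -0.0225]]
[[337.0, 149.0], [461.0, 132.0], [485.0, 288.0], [359.0, 306.0], [311.0, 127.0], [340.0, 329.0]]
[[338.0, 144.0], [461.0, 127.0], [485.0, 283.0], [360.0, 301.0], [312.0, 122.0], [341.0, 324.0]]
[[340.0, 147.0], [464.0, 130.0], [488.0, 286.0], [363.0, 304.0], [315.0, 125.0], [343.0, 327.0]]
cab [[0.5073 0.2757 0.3   ]]
go [0.4795, -0.5997, 0.0146] [0.0, -0.0, 10.8]
go [0.4795, -0.5997, 0.0146] [0.0, 0.0, -169.2]
q6 -0.1 pos [ 0.2323 -0.5802  0.2146] F [-0.2 -0.2 -0.7] t 1.25
go [0.4795, -0.5997, 0.2096] [0.0, -0.0, 10.8]
go [0.4795, -0.5997, 0.2096] [0.0, 0.0, -169.2]
q6 -0.1 pos [ 0.2323 -0.5802  0.2146] F [-0.2 -0.2 -0.7] t 1.25
```

```bash
R='0.48,-0.6,0.06,0,0,10.8'; python3 -m pendant '[0.48,-0.6,0.015,0,0,10.8, 0.48,-0.6,0.015,0,0,10.8, 0.48,-0.6,0.015,0,0,10.8, 0.48,-0.6,0.015,0,0,10.8, 0.48,-0.6,0.015,0,0,10.8, 0.48,-0.6,0.015,0,0,10.8, 0.48,-0.6,0.015,0,0,10.8, 0.48,-0.6,0.015,0,0,10.8, 0.48,-0.6,0.015,0,0,10.8, 0.48,-0.6,0.015,0,0,10.8, 0.48,-0.6,0.015,0,0,10.8, 0.48,-0.6,0.015,0,0,10.8]' 0; python3 -c "
from h import *
go(.4546,.1547,.03,-79)"
```

```text
t: 2.75
position: [0.45, 0.1398, 0.2003]
ee_rot: [-0.0, 0.995, 0.096, 0.001]
wrist_force: [0.8, -0.1, 0.4]
gripper_width: 0.092
gripper_force: 0.0
go [0.0072, -0.0138, 0.1703] [0.0, -0.1, 0.0]
go [0.0072, -0.0138, 0.1703] [0.1, 0.0, -180.0]
q6 96.0 pos [0.45   0.1398 0.2003] F [ 0.8 -0.1  0.4] t 2.75
```

```bash
python3 -m pendant '[0.001,-0.002,0.06,0,0,0, 0.001,-0.002,0.12,0,0,0, 0.001,-0.002,0.15,0,0,0, 0.001,-0.002,0.15,0,0,0]'; python3 -c "
from h import *
go(.4546,.1547,.004,-79)
im=vision.read_camera('top'); snap
b=cv2.resize(im[180:290,180:300],None,fx=5,fy=5); cv2.imwrite('pics/g1.png',b[:,:,::-1])"
```

```text
t: 3.25
position: [0.4485, 0.1392, 0.0483]
ee_rot: [0.0, 0.995, 0.096, -0.002]
wrist_force: [0.3, 0.2, 0.9]
gripper_width: 0.092
gripper_force: 0.0
go [0.0092, -0.0141, 0.0442] [0.0, 0.3, 0.0]
go [0.0092, -0.0141, 0.0442] [-0.4, 0.0, -180.0]
q6 96.0 pos [0.4485 0.1392 0.0483] F [0.3 0.2 0.9] t 3.25
```

View pics/g1.png

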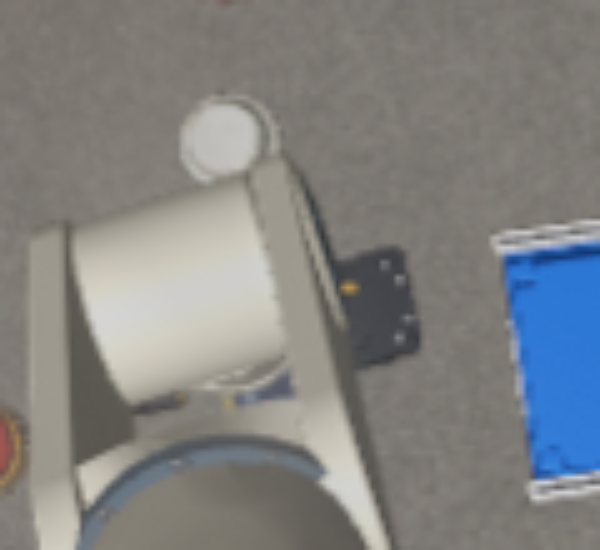

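The arm hides the tin; nothing is disturbed, with the timer at about (230,138) in the crop. The measured pose stands off by about 9 and 14 mm, so I correct that and go down.

```bash
python3 -m pendant '[0.009,-0.014,0,0,0,0, 0.009,-0.014,0.02,0,0,0, 0.009,-0.014,0.044,0,0,0, 0.009,-0.014,0.044,0,0,0]' && python3 -m pendant '[0,0,0,0,0,0, 0,0,0,0,0,0, 0,0,0,0,0,0, 0,0,0,0,0,0]' 1;  python3 -c "
from h import *
go(.4546,.1547,.004,-79)"
```

```text
t: 3.8
position: [0.4568, 0.1558, 0.0063]
ee_rot: [-0.0, 0.995, 0.096, 0.0]
wrist_force: [-0.5, 0.3, 0.6]
gripper_width: 0.092
gripper_force: 0.0
t: 4.3
position: [0.4568, 0.1551, 0.0066]
ee_rot: [-0.0, 0.995, 0.096, 0.001]
wrist_force: [-0.3, -1.5, 7.1]
gripper_width: 0.0592
gripper_force: 30.0
go [-0.0023, -0.0, 0.0026] [0.0, -0.1, 0.0]
go [-0.0023, -0.0, 0.0026] [0.1, 0.0, -180.0]
q6 97.6 pos [0.4568 0.1551 0.0066] F [-0.3 -1.5  7.1] t 4.3
```

```bash
python3 -m pendant '[0,0,-0.06,0,0,0, 0,0,-0.12,0,0,0, -0.02,0.06,-0.12,0,0,-10, -0.04,0.12,-0.12,0,0,-20, -0.061,0.18,-0.12,0,0,-30, -0.061,0.224,-0.12,0,0,-40, -0.061,0.224,-0.12,0,0,-50, -0.061,0.224,-0.12,0,0,-60, -0.061,0.224,-0.12,0,0,-70, -0.061,0.224,-0.12,0,0,-80, -0.061,0.224,-0.12,0,0,-86.4, -0.061,0.224,-0.12,0,0,-86.4]';  python3 -c "
from h import *
go(.44,-.076,.013,7.4)
snap('scene','s1.png')"
```

```text
t: 5.8
position: [0.439, -0.0764, 0.1259]
ee_rot: [-0.0, 0.66, 0.751, -0.0]
wrist_force: [-0.0, -0.1, -1.7]
gripper_width: 0.0592
gripper_force: 30.0
go [0.0002, 0.0011, 0.1129] [-0.0, -0.0, -0.0]
go [0.0002, 0.0011, 0.1129] [-0.0, 0.0, 180.0]
q6 -17.4 pos [ 0.439  -0.0764  0.1259] F [-0.  -0.1 -1.7] t 5.8
```

View pics/s1.png

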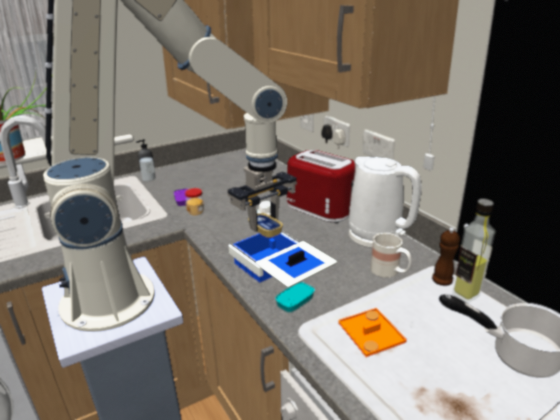

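The held tin is at about (270,226), over the box, with the lid bar at (297,258). I check the tin's offset in the gripper.

```bash
python3 - <<'E'
from h import *
for d in vision.trace("tin","scene")[:4]:print(d["score"],d["extent"])
bx=np.array([np.cos(np.radians(-82.6)),np.sin(np.radians(-82.6))]); by=np.array([-bx[1],bx[0]])
for o in(-.005,0,.005):
  q=pix("scene",[np.r_[np.array([.439,-.0764])+(a+o)*bx+b*by,z] for a in(-.0525,.0525) for b in(-.0315,.0315) for z in(.12,.145)])
  l,h=q.min(0),q.max(0); print(o,(l+h)/2,h-l)
E
```

```text
0.9 [268.0, 224.1, 25.4, 24.6]
0.9 [295.2, 297.8, 43.7, 28.7]
0.71 [180.0, 200.4, 10.6, 20.0]
-0.005 [262.51366736 223.74843824] [40.96233851 28.74338911]
0 [263.59672044 224.4093649 ] [41.09753577 28.87125046]
0.005 [264.68571465 225.07389646] [41.23343709 29.00000893]
```

```bash
python3 -m pendant '[0.001,0.001,0.045,0,0,0, 0.001,0.001,0.06,0,0,0, 0.001,0.001,0.075,0,0,0, 0.001,0.001,0.09,0,0,0, 0.001,0.001,0.102,0,0,0, 0.001,0.001,0.111,0,0,0, 0.001,0.001,0.111,0,0,0]'
```

```text
t: 6.78
position: [0.4397, -0.0753, 0.0144]
ee_rot: [-0.0, 0.66, 0.751, -0.0]
wrist_force: [0.1, -0.4, -0.1]
gripper_width: 0.0591
gripper_force: 30.0
```

```bash
python3 -m pendant '[0,0,0.002,0,0,0, 0,0,0.002,0,0,0]' && python3 -m pendant '[0,0,0,0,0,0, 0,0,0,0,0,0, 0,0,0,0,0,0, 0,0,-0.04,0,0,0, 0,0,-0.1,0,0,0, 0,0,-0.14,0,0,0, 0,0,-0.14,0,0,0]' 0.2;  python3 -c "
from h import *
go(.4965,-.4675,.12,-8)"
```

```text
t: 7.02
position: [0.4403, -0.0754, 0.0132]
ee_rot: [0.0, 0.66, 0.751, 0.0]
wrist_force: [-0.5, -0.3, -0.7]
gripper_width: 0.059
gripper_force: 30.0
t: 7.9
position: [0.4423, -0.0757, 0.1558]
ee_rot: [0.003, 0.66, 0.751, 0.002]
wrist_force: [0.3, -0.2, -0.6]
gripper_width: 0.0734
gripper_force: 0.0
go [-0.3955, 0.003, 0.0366] [0.4, 0.1, 15.4]
go [-0.3955, 0.003, 0.0366] [-0.1, 0.5, -164.6]
q6 -17.3 pos [ 0.4423 -0.0757  0.1558] F [ 0.3 -0.2 -0.6] t 7.9
```

```bash
python3 -m pendant '[-0.06,0,0,0,0,-10,-0.12,0,0,0,0,-20,-0.17,0,0,0,0,-30,-0.23,0,0,0,0,-40,-0.29,0,0,0,0,-50,-0.35,0.003,0,0,0,-60,-0.396,0.003,0,0,0,-70,-0.396,0.003,0,0,0,-75.2,-0.396,0.003,0,0,0,-75.2,-0.396,0.003,0,0,0,-75.2]' 0.2;  python3 - <<'E'
from h import *
im=vision.read_camera('top')
for d in vision.trace("tin","top")[:5]:print(d["score"],d["extent"])
b=cv2.resize(im[205:290,265:445],None,fx=4.4,fy=4.4,interpolation=cv2.INTER_CUBIC); cv2.imwrite('pics/t2.png',b[:,:,::-1])
go(.4968,-.4672,.012,82.6)
E
```

```text
t: 9.15
position: [0.4938, -0.4668, 0.1519]
ee_rot: [-0.001, 0.065, 0.998, 0.001]
wrist_force: [-0.5, 0.4, -0.5]
gripper_width: 0.0734
gripper_force: 0.0
0.88 [136.9, 269.5, 30.9, 27.7]
0.79 [304.8, 250.8, 29.4, 21.1]
0.5 [363.8, 271.4, 13.2, 6.7]
go [-0.0027, -0.0, 0.1406] [0.0, -0.0, -0.0]
go [-0.0027, -0.0, 0.1406] [-0.0, -0.0, 180.0]
q6 -126.1 pos [ 0.4942 -0.4669  0.1526] F [-0.6 -1.  -0.5] t 9.25
```

View pics/t2.png

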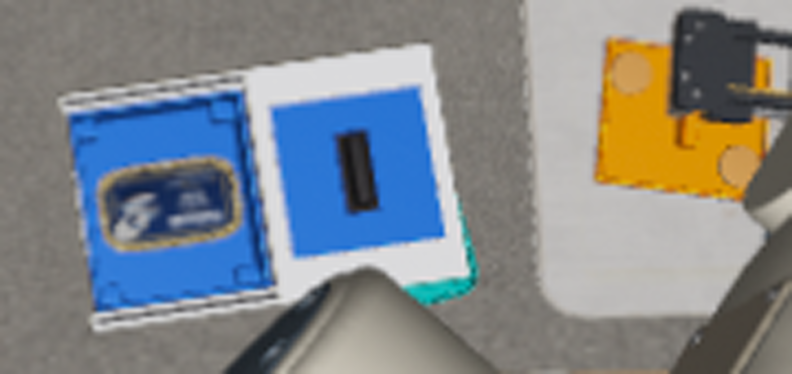

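The top crop shows the tin flat and centred in the box at (170,203). The tray is clear, with its tab at about (685,122).

```bash
python3 -m pendant '[-0.003,0,0.05,0,0,0,-0.003,0,0.1,0,0,0,-0.003,0,0.125,0,0,0,-0.003,0,0.139,0,0,0,-0.003,0,0.139,0,0,0]' 0.55;  python3 - <<'E'
from h import *
go(.4968,-.4672,.012,82.6)
E
```

```text
t: 9.88
position: [0.4971, -0.4676, 0.0136]
ee_rot: [-0.0, 0.064, 0.998, 0.0]
wrist_force: [-0.0, -0.1, 0.2]
gripper_width: 0.0415
gripper_force: 0.0
go [0.0003, 0.0003, 0.0016] [0.0, -0.0, 0.0]
go [0.0003, 0.0003, 0.0016] [0.1, 0.0, -180.0]
q6 -126.0 pos [ 0.4971 -0.4676  0.0136] F [-0.  -0.1  0.2] t 9.875
```

```bash
python3 -m pendant '[0,0,0.0015,0,0,0,0,0,0.0015,0,0,0,0,0,0.0015,0,0,0,0,0,0.0015,0,0,0,0,0,0.0015,0,0,0,0,0,-0.05,0,0,0,0,0,-0.11,0,0,0,0,0,-0.14,0,0,0,0,0,-0.14,0,0,0]' 1;  python3 - <<'E'
from h import *
go(.4968,-.4672,.012,82.6)
im=snap('scene','s2.png')
for d in vision.trace("tray","top")[:1]: pass
im=vision.read_camera('top')
hsv=cv2.cvtColor(im,cv2.COLOR_RGB2HSV)
go(.44,-.076,.150,7.4)
E
```

```text
t: 11.0
position: [0.4983, -0.469, 0.1566]
ee_rot: [0.002, 0.064, 0.998, -0.001]
wrist_force: [-0.4, -0.1, -1.8]
gripper_width: 0.0119
gripper_force: 30.0
go [0.0023, 0.002, 0.1446] [-0.2, 0.2, 0.0]
go [0.0023, 0.002, 0.1446] [-0.3, -0.2, -180.0]
q6 -126.0 pos [ 0.4983 -0.469   0.1566] F [-0.4 -0.1 -1.8] t 11.0
go [0.1061, 0.3807, 0.0029] [-0.0, -0.2, 75.2]
go [0.1061, 0.3807, 0.0029] [0.2, -0.0, -104.8]
q6 -126.0 pos [ 0.4963 -0.4672  0.1521] F [-0.2 -0.9 -1. ] t 11.15
```

View pics/s2.png

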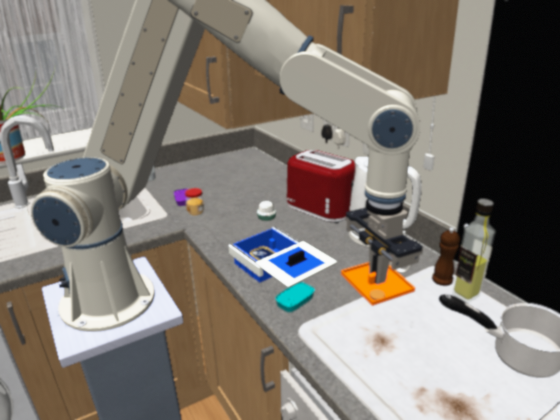

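The tray hangs level in the gripper at (377,282) and the box is clear.

```bash
python3 -m pendant '[0.015,0.055,0,0,0,10,0.03,0.11,0,0,0,20,0.045,0.165,0,0,0,30,0.06,0.22,0,0,0,40,0.075,0.275,0,0,0,50,0.09,0.33,0,0,0,60,0.106,0.381,0,0,0,70,0.106,0.381,0,0,0,75.2,0.106,0.381,0,0,0,75.2,0.106,0.381,0,0,0,75.2]' ;  python3 - <<'E'
from h import *
go(.4403,-.0762,.06,7.4)
im=vision.read_camera('scene')
for n in("tray",):
  d=vision.trace(n,"scene")[0]; print(d["score"],d["extent"])
  s=manip.sense()["position"]
  bx=np.array([np.cos(np.radians(-82.6)),np.sin(np.radians(-82.6))]); by=np.array([-bx[1],bx[0]])
  q=pix("scene",[np.r_[s[:2]+a*bx+b*by,s[2]-.006+z] for a in(-.055,.055) for b in(-.063,.063) for z in(0,.012)]); l,h=q.min(0),q.max(0); print((l+h)/2,h-l)
b=cv2.resize(im[180:310,190:360],None,fx=4.5,fy=4.5,interpolation=cv2.INTER_CUBIC); cv2.imwrite('pics/s3.png',b[:,:,::-1])
E
```

```text
t: 12.4
position: [0.4407, -0.0769, 0.1532]
ee_rot: [-0.001, 0.659, 0.752, -0.0]
wrist_force: [0.2, -0.1, -1.6]
gripper_width: 0.0118
gripper_force: 30.0
go [0.0007, -0.0001, 0.0932] [-0.1, -0.0, 0.1]
go [0.0007, -0.0001, 0.0932] [0.0, -0.1, -179.9]
q6 -17.6 pos [ 0.4407 -0.0769  0.1532] F [ 0.2 -0.1 -1.6] t 12.4
0.73 [266.4, 222.1, 60.3, 31.4]
[263.85847895 218.03973651] [60.47027393 32.13595092]
```

View pics/s3.png

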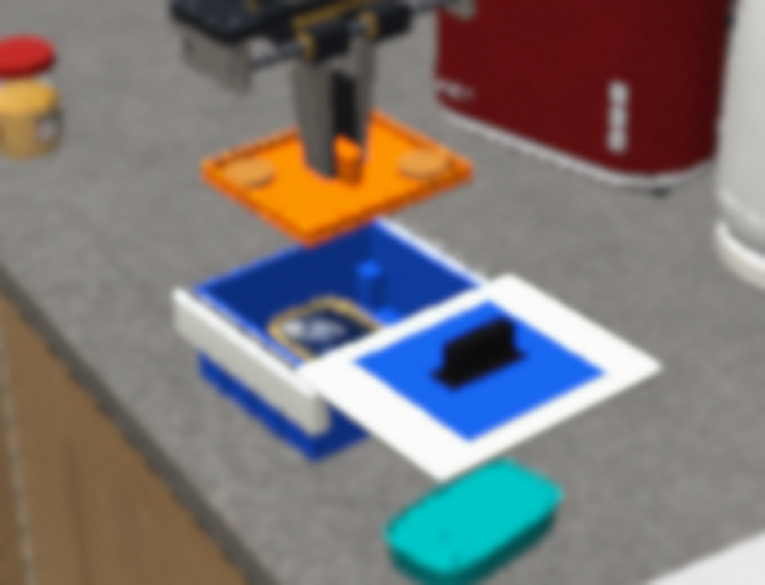

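```bash
python3 - <<'E'
from h import *
C=np.array([.4403,-.0762])
bx=np.array([np.cos(np.radians(-82.6)),np.sin(np.radians(-82.6))]); by=np.array([-bx[1],bx[0]])
cr=lambda q:((q-[190,180])*4.5+2).round(0).tolist()
w=lambda L,C=C:np.array([np.r_[C+a*bx+b*by,z] for a,b,z in L])
print("box",cr(pix("scene",w([(.063,-.072,0),(.059,.068,.068),(-.059,.068,.068),(-.063,-.085,.068)]))))
d=.1335;print("lid",cr(pix("scene",w([(d-.068,-.084,.076),(d-.068,.084,.076),(d+.068,.084,.076),(d+.068,-.084,.076)]))))
T=np.array([.4407,-.0769]);print("tray",cr(pix("scene",w([(-.055,-.063,.159),(-.055,.063,.159),(.055,.063,.159),(.055,-.063,.159),(.055,-.063,.147)],T))))
E
```

```text
box [[310.0, 464.0], [479.0, 288.0], [364.0, 219.0], [170.0, 294.0]]
lid [[291.0, 369.0], [505.0, 273.0], [658.0, 363.0], [439.0, 475.0]]
tray [[198.0, 161.0], [360.0, 101.0], [470.0, 162.0], [304.0, 228.0], [305.0, 246.0]]
```

Tray and box show the same small offset from the prediction, about +5 px in the crop (roughly 1 px in the picture), so they are aligned. I go down.

```bash
python3 -m pendant '[0,0,0.04,0,0,0,0,0,0.06,0,0,0,0,0,0.075,0,0,0,0,0,0.085,0,0,0,0,0,0.095,0,0,0,0,0,0.095,0,0,0]'
```

```text
t: 13.25
position: [0.4408, -0.0765, 0.0586]
ee_rot: [-0.0, 0.66, 0.751, -0.0]
wrist_force: [-0.8, -1.0, -1.3]
gripper_width: 0.0117
gripper_force: 30.0
```

```bash
python3 -m pendant '[0,0,0.006,0,0,0,0,0,0.012,0,0,0,0,0,0.0155,0,0,0,0,0,0.0155,0,0,0]'
```

```text
t: 13.75
position: [0.441, -0.0765, 0.0434]
ee_rot: [-0.0, 0.66, 0.751, -0.0]
wrist_force: [-0.2, -0.7, -0.4]
gripper_width: 0.0117
gripper_force: 30.0
```

```bash
python3 -m pendant '[0,0,0.0015,0,0,0,0,0,0.0015,0,0,0]' && python3 -m pendant '[0,0,0,0,0,0,0,0,0,0,0,0,0,0,-0.02,0,0,0,0,0,-0.06,0,0,0,0,0,-0.11,0,0,0,-0.06,0,-0.11,0,0,0,-0.12,0,-0.11,0,0,0,-0.133,0,-0.11,0,0,0]' 0.6;  python3 - <<'E'
from h import *
im=vision.read_camera('scene'); b1=im[180:310,190:360]
b1=cv2.resize(b1,None,fx=4.5,fy=4.5,interpolation=cv2.INTER_CUBIC); cv2.imwrite('pics/s4.png',b1[:,:,::-1])
go(.4565,-.2085,.085,7.4-90)
E
```

```text
t: 14.0
position: [0.4411, -0.0766, 0.0433]
ee_rot: [0.0, 0.66, 0.751, 0.0]
wrist_force: [-7.5, 1.6, 26.7]
gripper_width: 0.0117
gripper_force: 30.0
t: 15.0
position: [0.4587, -0.2113, 0.152]
ee_rot: [0.001, 0.661, 0.751, -0.0]
wrist_force: [-0.8, -0.3, -1.8]
gripper_width: 0.037
gripper_force: 0.0
go [0.0028, -0.0017, 0.0668] [0.0, 0.0, 89.9]
go [0.0028, -0.0017, 0.0668] [-0.0, 0.0, -90.1]
q6 -32.1 pos [ 0.4585 -0.2111  0.1518] F [-0.3 -0.7  0.5] t 15.05
```

View pics/s4.png

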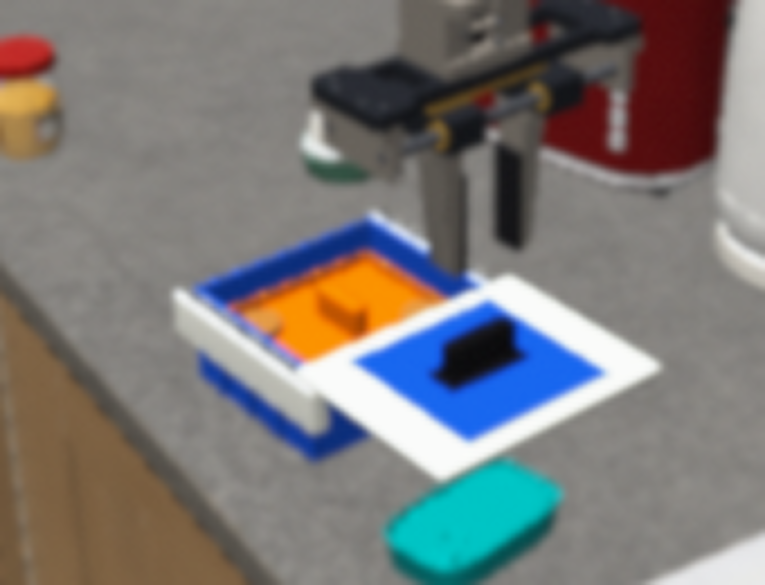

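The tray is seated level in the box at (330,310) in the crop, and the posts pushed back with 27 N at the right height. Next is the lid bar at (478,350).

```bash
python3 -m pendant '[0.003,-0.002,0,0,0,10,0.003,-0.002,0,0,0,20,0.003,-0.002,0,0,0,30,0.003,-0.002,0,0,0,40,0.003,-0.002,0,0,0,50,0.003,-0.002,0,0,0,60,0.003,-0.002,0,0,0,70,0.003,-0.002,0,0,0,80,0.003,-0.002,0,0,0,90,0.003,-0.002,0,0,0,90,0.003,-0.002,0.03,0,0,90,0.003,-0.002,0.03,0,0,90]' 0.5;  python3 - <<'E'
from h import *
go(.457,-.2085,.0805,7.4-90)
E
```

```text
t: 16.55
position: [0.4542, -0.2044, 0.1204]
ee_rot: [-0.001, 0.998, 0.067, -0.002]
wrist_force: [-0.9, 0.4, -0.3]
gripper_width: 0.0458
gripper_force: 0.0
go [0.0024, 0.0045, 0.0399] [-0.1, 0.2, 0.2]
go [0.0024, 0.0045, 0.0399] [-0.3, -0.2, -179.8]
q6 57.9 pos [ 0.4542 -0.2044  0.1204] F [-0.9  0.4 -0.3] t 16.55
```

```bash
python3 -m pendant '[0.002,0.004,0.01,0,0,0,0.002,0.004,0.025,0,0,0,0.002,0.004,0.038,0,0,0,0.002,0.004,0.038,0,0,0]' && python3 -m pendant '[0,0,0,0,0,0,0,0,0,0,0,0,0,0,0,0,0,0,0,0,0,0,0,0]' 1;  python3 - <<'E'
from h import *
go(.457,-.2085,.0805,7.4-90)
E
```

```text
t: 17.05
position: [0.4574, -0.209, 0.0827]
ee_rot: [-0.001, 0.998, 0.065, -0.001]
wrist_force: [-0.9, -0.4, 0.1]
gripper_width: 0.0459
gripper_force: 0.0
t: 17.55
position: [0.4585, -0.2096, 0.0843]
ee_rot: [0.0, 0.998, 0.065, 0.0]
wrist_force: [-0.3, 0.9, 2.1]
gripper_width: 0.0137
gripper_force: 30.0
go [-0.0014, -0.0012, 0.0038] [0.0, -0.0, 0.0]
go [-0.0014, -0.0012, 0.0038] [0.0, 0.0, -180.0]
q6 57.9 pos [ 0.4585 -0.2096  0.0843] F [-0.3  0.9  2.1] t 17.55
```

```bash
cat > chk.py <<'E'
import sys,numpy as np
from rig import manip
s=manip.sense(); f=np.array(s["wrist_force"]); b=np.array([.129,-.9917]); p=np.array(s["position"])
d=(p[:2]-[.4403,-.0762])@b; print("open~",d.round(4),"z",p[2].round(4),"Fx_box",(f[:2]@b).round(1),"Fz",f[2].round(1),"t",s["t"])
sys.exit(abs(f[:2]@b)>float(sys.argv[1]))
E
python3 -m pendant '[0,-0.01,0,0,0,0,0,-0.02,0,0,0,0,0,-0.032,0,0,0,0,0,-0.032,0,0,0,0]' >/dev/null; python3 chk.py 8 &&
python3 -m pendant '[0,-0.003,0,0,0,0,0,-0.003,0,0,0,0]' >/dev/null && python3 chk.py 8 &&
python3 -m pendant '[0,-0.003,0,0,0,0,0,-0.003,0,0,0,0]' >/dev/null && python3 chk.py 8 &&
python3 -m pendant '[0,-0.003,0,0,0,0,0,-0.003,0,0,0,0]' >/dev/null && python3 chk.py 8 &&
python3 -m pendant '[0,-0.003,0,0,0,0,0,-0.003,0,0,0,0]' >/dev/null && python3 chk.py 8 &&
python3 -m pendant '[0,-0.003,0,0,0,0,0,-0.003,0,0,0,0]' >/dev/null && python3 chk.py 8
```

```text
open~ 0.1009 z 0.0842 Fx_box -1.5 Fz 5.4 t 18.05False
```

```bash
sed -i 's/sys.exit(\(.*\))$/sys.exit(int(\1))/' chk.py
python3 -m pendant '[0,-0.003,0,0,0,0,0,-0.003,0,0,0,0]' >/dev/null && python3 chk.py 8 &&
python3 -m pendant '[0,-0.003,0,0,0,0,0,-0.003,0,0,0,0]' >/dev/null && python3 chk.py 8 &&
python3 -m pendant '[0,-0.003,0,0,0,0,0,-0.003,0,0,0,0]' >/dev/null && python3 chk.py 8 &&
python3 -m pendant '[0,-0.003,0,0,0,0,0,-0.003,0,0,0,0]' >/dev/null && python3 chk.py 8 &&
python3 -m pendant '[0,-0.003,0,0,0,0,0,-0.003,0,0,0,0]' >/dev/null && python3 chk.py 8 &&
python3 -m pendant '[0,-0.003,0,0,0,0,0,-0.003,0,0,0,0]' >/dev/null && python3 chk.py 8 &&
python3 -m pendant '[0,-0.003,0,0,0,0,0,-0.003,0,0,0,0]' >/dev/null && python3 chk.py 8 &&
python3 -m pendant '[0,-0.003,0,0,0,0,0,-0.003,0,0,0,0]' >/dev/null && python3 chk.py 8
```

```text
open~ 0.0986 z 0.0842 Fx_box -1.0 Fz 5.9 t 18.3
open~ 0.0957 z 0.0843 Fx_box -0.3 Fz 6.2 t 18.55
open~ 0.0928 z 0.0842 Fx_box -0.1 Fz 5.7 t 18.8
open~ 0.0904 z 0.0842 Fx_box 3.4 Fz 5.2 t 19.05
open~ 0.0901 z 0.0843 Fx_box 21.3 Fz -0.1 t 19.3
```

The stop is felt at about 0.090 with 21 N. I ease back a little and lift.

```bash

python3 -m pendant '[0,0.003,0,0,0,0,0,0.003,0,0,0,0]' >/dev/null && python3 chk.py 10 &&
python3 -m pendant '[0,0,-0.005,0,0,0,0,0,-0.011,0,0,0,0,0,-0.011,0,0,0]' >/dev/null && python3 chk.py 10
```

```text
open~ 0.0904 z 0.0843 Fx_box 1.2 Fz 7.2 t 19.55
open~ 0.0901 z 0.0951 Fx_box 1.4 Fz -3.9 t 19.925
```

```bash

python3 -m pendant '[0,-0.006,0,0,0,0,0,-0.012,0,0,0,0,0,-0.012,0,0,0,0]' >/dev/null && python3 chk.py 10 &&
python3 -m pendant '[0,-0.015,0,0,0,0,0,-0.03,0,0,0,0,0,-0.045,0,0,0,0,0,-0.045,0,0,0,0]' >/dev/null && python3 chk.py 10 &&
python3 -m pendant '[0,-0.01,0,0,0,0,0,-0.02,0,0,0,0,0,-0.026,0,0,0,0,0,-0.026,0,0,0,0]' >/dev/null && python3 chk.py 10 &&
python3 -m pendant '[0,-0.002,0,0,0,0,0,-0.002,0,0,0,0]' >/dev/null && python3 chk.py 10 &&
python3 -m pendant '[0,-0.002,0,0,0,0,0,-0.002,0,0,0,0]' >/dev/null && python3 chk.py 10 
```

```text
open~ 0.0775 z 0.0948 Fx_box -1.6 Fz -3.7 t 20.3
open~ 0.032 z 0.095 Fx_box -1.9 Fz -4.5 t 20.8
open~ 0.0064 z 0.095 Fx_box -2.3 Fz -3.8 t 21.3
open~ 0.0048 z 0.095 Fx_box 0.4 Fz -3.1 t 21.55
open~ 0.0029 z 0.0951 Fx_box -0.5 Fz -4.0 t 21.8
```

Feel for the end stop at 0.

```bash

python3 -m pendant '[0,-0.002,0,0,0,0,0,-0.002,0,0,0,0]' >/dev/null && python3 chk.py 6 &&
python3 -m pendant '[0,-0.002,0,0,0,0,0,-0.002,0,0,0,0]' >/dev/null && python3 chk.py 6 &&
python3 -m pendant '[0,-0.0015,0,0,0,0,0,-0.0015,0,0,0,0]' >/dev/null && python3 chk.py 6 &&
python3 -m pendant '[0,-0.0015,0,0,0,0,0,-0.0015,0,0,0,0]' >/dev/null && python3 chk.py 6 
```

```text
open~ 0.0017 z 0.0951 Fx_box 6.2 Fz -3.5 t 22.05
```

```bash

python3 -m pendant '[0,0.001,0,0,0,0,0,0.001,0.005,0,0,0,0,0.001,0.0105,0,0,0,0,0.001,0.0105,0,0,0]' >/dev/null && python3 chk.py 10
```

```text
open~ 0.002 z 0.0844 Fx_box 0.4 Fz -4.6 t 22.55
```

```bash

python3 -m pendant '[0,0,0,0,0,0,0,0,0,0,0,0,0,0,0,0,0,0,0,0,-0.04,0,0,0,0,0,-0.1,0,0,0,0,0.06,-0.12,0,0,0,0,0.12,-0.12,0,0,0,0,0.18,-0.12,0,0,0,0,0.2,-0.12,0,0,0,0,0.2,-0.12,0,0,0]' 0.5; python3 - <<'E'
from h import *
im=vision.read_camera('scene')
b=cv2.resize(im[180:310,190:360],None,fx=4.5,fy=4.5,interpolation=cv2.INTER_CUBIC); cv2.imwrite('pics/s5.png',b[:,:,::-1])
C=np.array([.4403,-.0762]);bx=np.array([.129,-.9917]); by=np.array([-bx[1],bx[0]])
for z in(.076,.084): print(((pix("scene",[np.r_[C+a*bx+b*by,z] for a,b in((-.068,-.084),(-.068,.084),(.068,.084),(.068,-.084))])-[190,180])*4.5+2).round().tolist())
print(manip.sense()["wrist_force"])
E
```

```text
t: 23.8
position: [0.4666, -0.2773, 0.204]
ee_rot: [-0.0, 0.998, 0.064, -0.0]
wrist_force: [-0.6, 0.7, -0.1]
gripper_width: 0.0458
gripper_force: 0.0
[[166.0, 279.0], [374.0, 196.0], [508.0, 274.0], [293.0, 371.0]]
[[165.0, 268.0], [374.0, 185.0], [508.0, 264.0], [293.0, 359.0]]
[ 0.19062248  0.20114981 -0.80506738]
```

View pics/s5.png

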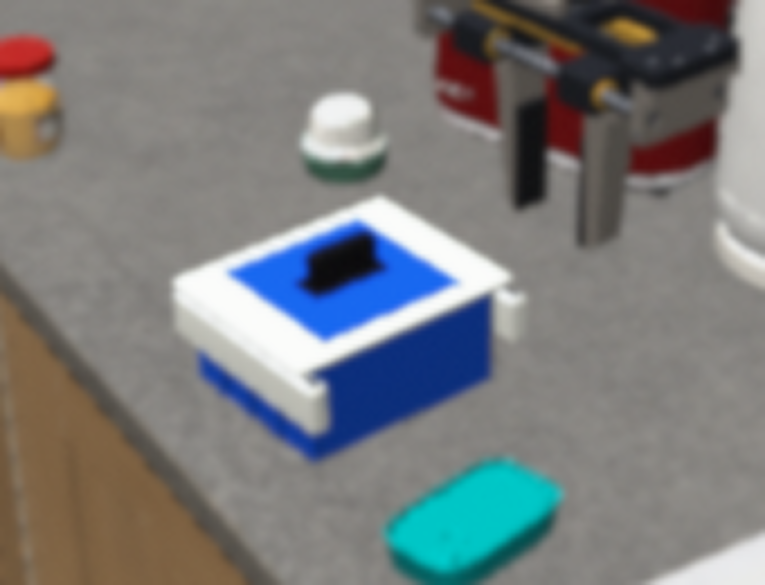

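The lid is shut and down flat: its corners at (173,283), (380,197), (512,275) and (300,375) match the closed model. The gripper is clear, so I hand in.

```bash
python3 -c "
from rig import manip
print(manip.sign_off())"
```

```text
the job is handed in; nothing more can be done
None
```

I packed the box and handed the job in at about 24 s. The tin lies flat on the floor, the tray sits on its posts and the lid is shut in its catch; the last pictures and the forces agree, but sign-off gave no verdict.

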